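Set the extraction damper and take out the red-capped spray can

ROBOT

A 6-joint arm with a two-finger parallel gripper is mounted at the origin on the work surface. World frame = base frame: x ahead of the robot, y to its left, z up, the work surface at z = 0. Lengths are in mm, angles in rad, forces in N, time in s.
With the tool pointing down it reaches from about 350 to 975 mm from the base axis. Payload 17.4 kg.
Tool frame: the origin (TCP) lies on the centre line of the jaws, within the pads' length; the fingertips stand 8 mm ahead of it and the grasp point (between the pads) lies 11 mm behind it; z points along the fingers, y is the line along which they close (so a half turn about z gives the same grasp; the last joint's range is limited). The gripper opens to 85 mm and grips with 20 to 120 N. Pads are 22 mm wide; open, the fingers measure 114 mm over their backs; the gripper's body (76 mm by 85 mm) begins 54 mm behind the grasp point. The pads swing forward as they close: fully open they stand 13 mm farther back than shut.
Start: joints at [-1.154, 0.116, 1.442, -0, 1.584, -0.038], TCP at [296.508, -606.396, 239.303] pointing down, gripper open.
Joint ranges: [-2.83, 2.83], [-0.83, 2.19], [0.07, 2.5], [-1.14, 4.28], [0.01, 3], [-2.97, 2.97]. Speed limits (rad/s): [1.89, 1.89, 2.22, 3.14, 3.14, 3.14].

INTERFACE

Orientations are given as a 3x3 rotation matrix whose columns are the frame's x, y, z axes.
In Python, from station import state, imaging, job_done, models gives the robot as it stands.
- The arm moves only by the shell command python3 -m crank 'ROWS' [FORCE]. ROWS is JSON, a list that holds one entry, the list of rows, each a list of 7 numbers: the opening, from 0 (shut) to 1 (fully open), then the shift along the world's x, y, z in m, then the turn, a rotation vector about the world's x, y, z in rad. In form: [[[hand, tx, ty, tz, wx, wy, wz], ...]]. A call has 1 to 12 rows; each row is the pose to reach, as a shift and turn from the pose commanded when the call began; what a row does not reach only later rows make up. A row lasts 1/12 s, in which the tool goes at most 41.7 mm and 7.16 degrees, less where a joint would pass 70% of its speed; a pose out of reach is approached as far as the arm can. A call with a gripper value outside its range is refused whole. The fingers move at their own pace and stop on an object; FORCE is the grip in N (left out, the last holds). Time passes only in rows, so rows that repeat a pose let the fingers close. It gives the time, the measured TCP pose, the force, the opening and the grip force at its end, in the units of the state.
- state(): the state, without advancing time (a new reading comes with each control period).
- imaging.capture(name): name is "scene" or "top" or "wrist"; returns a dict with "frame" (400x640x3 uint8, red, green, blue), "depth" (400x640 float32, mm along the optical axis (not along the pixel's ray), 0 where there is no reading), "fx", "fy", "cx", "cy" (pixels), "xyz" and "orientation" of the camera in the world. Camera axes: x right, y up, looking along -z (the intrinsics and any distortion apply to the point x, -y, -z); pixel columns grow to the right and rows downward; lengths in mm; the calibration is good to about 2 mm. A picture is of the moment at which its call begins.
- job_done(): hands the job in; it is judged then, once.
Trained networks look in a picture, given as the dict that the camera call returned (one of the last four; its "shot" number tells which), for a name from the list of things; names that differ only in an ending like _2 or _b are one class to them, and where a whole thing is asked for, a point or a joint stands for the part that bears it (a point fixed in the world has none). Each returns a list of dicts, best first, with "p" (0 to 1); they miss things now and then, are a little off and sometimes report something else, mostly with a low value. They report only what shows in the picture. A call takes as long as a camera call.
- models.spot_in(picture, target): "location" ([column, row] in pixels, amid what is visible of it).
- models.outline_of(picture, target): "pixels" (400x640 bool, what is visible of it) and "location" ([column, row] in pixels, amid what is visible of it).
The state is a dict: "time_s": time; "q": joint angles; "qd": joint speeds; "tau": joint torques, N m; "tool_pos": TCP position; "tcp_rot": TCP orientation; "contact_force": force on the tool from outside, world axes, zero at the start; "moment": the same for the moment, N m; "width": finger opening in mm; "grip_force": force on a finger pad.
Only numpy, scipy, OpenCV 4.12 (cv2) and the standard library are available. Lean on these libraries where they do the work, as an engineer would, in place of code of your own. Each camera call takes 0.05 s, during which the arm holds its last target. There are 200 camera calls.

TASK

Get ready to spot-prime the drawer front. First swing the extraction damper's lever until it lines up with the green pointer on its plate; then lift the spray can with the red cap out of its compartment in the tilted carton and set it down gently, not dropped, so that it stands upright in the steel tray. Leave the other cans in their compartments, and do not knock over or shove the filler jar.

Things in the scene. Friction and masses are not known exactly. Their poses are not given: they have to be found in the camera images.
- carton: Open cardboard carton with 2 rows of 3 compartments, fixed on a wedge stand. Origin on the table under the stand; z vertical, y along the carton's long side, x from the low to the high row. The frame is level but the carton is tilted 0.42 rad about y, its mouth leaning to -x (to the robot): the compartments run along (-0.408, 0, 0.913) of this frame. Underside's middle 32 mm above the origin
- carton_mouth (a point): Middle of the carton's mouth, level with the rims. Along its tilted axes the carton is 124 mm deep, 316 mm long (y), 130 mm tall; walls, floor and dividers 4 mm thick, dividers as tall as the walls. Compartments 56 mm wide, 100 mm long (y), pitch 104 mm along y. Cans stand along them, leaning on the -x wall, 29 mm or more free either side along y, 19 mm poking out. Axes as carton
- can_red_center (a point): Spray can with a red cap, to be taken: cylinder 36 mm in diameter, 145 mm tall with its cap (same diameter), 110 to 225 g. Point on its axis half-way up, 72.5 mm above its foot; z along its axis to the cap. In any compartment of the higher (+x) row. Grip it anywhere, e.g. 45 mm from this point towards the cap, fingers closing along the carton's y
- can_white_center (a point): Spray can with a white cap, same size, in the carton's higher row; to be left in its compartment. Point on its axis, half-way up
- can_blue_center (a point): Spray can with a blue cap, same size, in the carton's higher row; to be left in its compartment. Point on its axis, half-way up
- can_yellow_center (a point): Spray can with a yellow cap, same size, in the carton's lower row; to be left in its compartment. Point on its axis, half-way up
- can_black_center (a point): Spray can with a black cap, same size, in the carton's lower row; to be left in its compartment. Point on its axis, half-way up
- tray: Shallow square steel tray fixed on the table, 130 x 130 mm, rim 12 mm high and 3 mm thick, floor 3 mm thick. Origin: centre of its underside, on the table; x and y along its sides, z up
- lever (a joint): Angle of the damper lever, rad, 0 to 1.5, growing anticlockwise seen from above. It turns about a vertical pivot, stays where it is left and needs about 1.5 N at the knob
- lever_knob (a point): Middle of the upright black knob (22 mm in diameter, 48 mm tall, free on all sides above the flat lever arm, whose top is 16 mm below this point) at the end of the steel lever, 100 mm from the pivot. Its -x axis points from the pivot to the knob along the lever
- lever_pivot (a point): Point on the lever's vertical pivot axis, at the height of the knob's middle (95 mm above the table)
- pointer: Green pointer, 4 mm thick, fixed on the damper's plate below the lever. Origin on the pivot axis, 59 mm above the table; its -x axis points from the pivot along the pointer, seen 70 to 132 mm from the pivot. The lever lines up when its knob stands over the pointer, 100 mm from the pivot in this direction
- filler_jar: Low round jar with a white lid, 72 mm in diameter, 70 mm tall, near the robot on the right; leave alone. Origin: centre of its underside

How it is judged:
By the outcome, as a careful person would: the job done as asked, in the order asked, and still so for the second after the job is handed in, with the robot touching nothing.
It also fails if it takes over 67 s, if anything falls off the work surface, if the arm or the gripper's body presses on something with over 40 N, if the wrist force passes 120 N, or if a joint passes its speed limit or range.

## Working session

There is one attempt and no reset: what is moved stays moved. The work goes in short steps, Python scripts to look and compute and a shell command to move; the robot and the scene stay as the last step left them, time stands still between calls to the robot, and variables do not carry over. Pictures are saved under pics/ and viewed, at most 10 in all, crops included, and the job is handed in when it is done.

```bash
mkdir -p pics; cat > h.py <<'E'
import numpy as np, cv2
from station import state, imaging, job_done, models
def cap(n, save=None):
    p=imaging.capture(n)
    if save: cv2.imwrite('pics/'+save+'.png', p['frame'][:,:,::-1])
    return p
def cloud(p):
    d=p['depth'].astype(float); v,u=np.mgrid[:400,:640]
    c=np.stack([(u-p['cx'])/p['fx']*d, -(v-p['cy'])/p['fy']*d, -d],-1)
    w=c@np.array(p['orientation']).T+np.array(p['xyz']); w[d<=0]=np.nan
    return w
def find(p,t,k=1):
    return models.outline_of(p,t)[:k]
E
python3 - <<'E'
from h import *
np.set_printoptions(precision=1,suppress=True)
s=state(); print(s['time_s'],s['tool_pos'],s['tcp_rot'],s['contact_force'])
for cam in ['scene','top']:
    p=cap(cam,cam+'0'); w=cloud(p); print(cam,p['xyz'],[k for k in p],np.array(p['orientation']).tolist())
    for t in ['carton','can_red_center','can_white_center','can_blue_center','can_yellow_center','can_black_center','tray','lever','lever_knob','pointer','filler_jar']:
        for o in find(p,t,2):
            m=o['pixels']; q=w[m]; q=q[~np.isnan(q[:,0])]
            print(t,round(o['p'],2),np.array(o['location']),m.sum(), np.median(q,0) if len(q) else None, np.percentile(q,5,0) if len(q) else '',np.percentile(q,95,0) if len(q) else '')
E
```

```text
0.0 [ 296.4 -606.2  238.5] [[ 0.9  0.4 -0. ]
 [ 0.4 -0.9  0. ]
 [ 0.  -0.  -1. ]] [-0.2 -0.3  0. ]
scene [867.5 599.3 576.8] ['frame', 'depth', 'fx', 'fy', 'cx', 'cy', 'xyz', 'orientation', 'shot'] [[-0.8447062032557959, -0.288777910748411, 0.4506425950184478], [0.5348991938493218, -0.48507967106007555, 0.6917951757157565], [0.018822396248181484, 0.8254120370990671, 0.5642168788785433]]
carton 0.6 [233.1 192.9] 6154 [629.9 -53.3 105.4] [ 512.5 -312.2    3.9] [700.2 -18.8 164.4]
can_red_center 0.89 [243.  172.1] 362 [614.6 -72.8 164.3] [593.8 -90.8 141.7] [630.8 -65.1 179.7]
can_red_center 0.26 [316.1 220.4] 1975 [458.8  -6.2   3. ] [397.3 -72.1   1. ] [520.3  56.5  11.5]
can_white_center 0.57 [240.3 128.6] 188 [ 543.3 -264.9  167.3] [ 525.5 -281.3  149.1] [ 556.3 -258.1  179.6]
can_blue_center 0.78 [241.7 149. ] 252 [ 580.2 -168.4  165.7] [ 561.6 -186.5  147. ] [ 594.5 -160.8  179.6]
can_yellow_center 0.84 [267.5 176. ] 274 [565.6 -52.4 139.9] [548.6 -68.2 121.1] [579.5 -46.1 154.9]
can_black_center 0.63 [260.9 140.8] 220 [ 492.6 -248.2  139.7] [ 470.5 -269.   117.9] [ 508.2 -239.8  
[... 1552 characters left out ...]
2.4] [610.1 -48.8 158. ]
can_black_center 0.64 [448.2 194.3] 509 [ 500.7 -255.   140.8] [ 473.8 -271.6   35.1] [ 544.7 -241.5  156.9]
tray 0.77 [334.6 220.4] 2900 [460.9  -8.3   3.8] [402.6 -65.9   0.7] [521.6  52.2  12.3]
lever 0.69 [177.2 159.5] 545 [584.8 346.4  80.9] [526.  336.8  74.6] [642.2 358.  120.2]
lever_knob 0.79 [180.1 162.3] 514 [582.6 346.5  81. ] [525.9 338.   75.8] [641.5 357.1 120.2]
pointer 0.6 [216.1 170.2] 71 [565.3 261.9  63.5] [553.7 247.2  60.8] [581.4 283.7  65.4]
filler_jar 0.88 [410.9 267.8] 842 [ 345.7 -176.    69.4] [ 317.9 -206.1   29.7] [ 374.4 -150.4   72.5]
filler_jar 0.59 [416.3 152.8] 372 [ 578.4 -175.8  173.6] [ 559.2 -190.7   80.9] [ 625.  -162.   181.9]
```

```bash
ls pics
```

```text
scene0.png
top0.png
```

View pics/scene0.png

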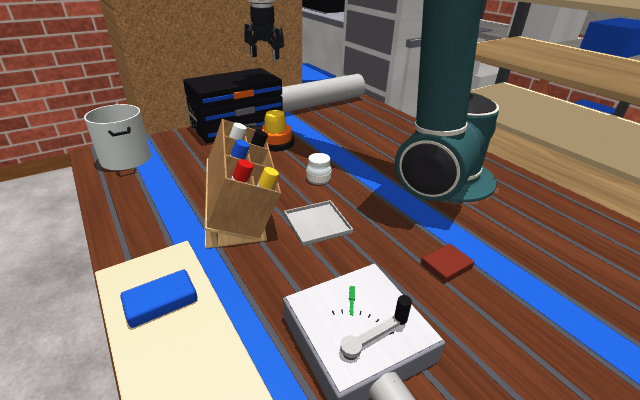

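View pics/top0.png

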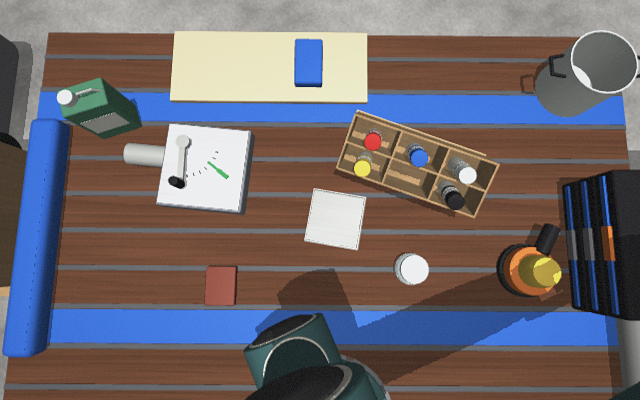

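```bash
python3 - <<'E'
from h import *
np.set_printoptions(precision=1,suppress=True)
for cam in ['scene','top']:
    p=cap(cam); w=cloud(p); f=p['frame'].astype(int)
    reg=(np.abs(w[...,0]-590)<110)&(np.abs(w[...,1]-310)<110)
    k=reg&(w[...,2]>100)&(w[...,2]<122); q=w[k]; print('knob>100',k.sum(),q.mean(0),q.min(0),q.max(0))
    t=q[q[:,2]>q[:,2].max()-4]; print(' top',t.mean(0),len(t), (t.min(0)+t.max(0))/2)
    a=reg&(w[...,2]>74)&(w[...,2]<90); q=w[a]; print('arm',a.sum(),q.mean(0),q.min(0),q.max(0))
    g=reg&(f[...,1]>f[...,0]+40)&(f[...,1]>f[...,2]+40); q=w[g]
    print('green',g.sum(),q.mean(0),q.min(0),q.max(0)); x=q[:,:2]-q[:,:2].mean(0); u=np.linalg.svd(x,full_matrices=False)[2][0]; print(' dir',u,np.arctan2(u[1],u[0]))
    x=w[a][:,:2]; xm=x.mean(0); u=np.linalg.svd(x-xm,full_matrices=False)[2][0]; print(' armdir',u,xm)
    o=find(p,'tray')[0]['pixels']; q=w[o]; q=q[q[:,2]<15][:,:2].astype(np.float32); print('tray rect',cv2.minAreaRect(q))
    for c in ['red','yellow','blue','white','black']:
        o=find(p,f'can_{c}_center')
        if o:
            q=w[o[0]['pixels']]; q=q[q[:,2]>(145 if c in('red','blue','white') else 118)]; print(c,len(q),q.mean(0),np.percentile(q,2,0),np.percentile(q,98,0))
E
```

```text
knob>100 226 [533.8 350.4 114.1] [520.2 337.8 100. ] [541.9 359.4 120.8]
 top [531.3 348.6 118.6] 125 [531.1 348.6 118.8]
arm 866 [596.9 348.8  79.2] [524.5 331.2  74.1] [646.7 363.6  89.8]
green 132 [565.8 265.2  62.1] [544.9 241.8  58.5] [588.1 293.4  64.7]
 dir [0.6 0.8] 0.9037289019676062
 armdir [ 1. -0.] [596.9 348.8]
tray rect ((452.939697265625, -16.810081481933594), (152.2628936767578, 141.64024353027344), 80.34626770019531)
red 304 [613.7 -74.3 164.9] [592.2 -90.5 145.8] [632.  -64.8 180.6]
yellow 322 [563.7 -56.  139.7] [540.5 -75.3 119.9] [583.6 -44.3 156.9]
blue 244 [ 579.  -170.1  165.6] [ 559.3 -187.9  147.3] [ 596.  -159.8  180.8]<stdin>:16: RuntimeWarning: Mean of empty slice.
  ret = um.true_divide(
Traceback (most recent call last):
IndexError: index -1 is out of bounds for axis 0 with size 0
```

The scene shows the lever knob at about (403,308) px and the green pointer at (352,298), with the red can at (243,170) in the high row and the yellow can in front of it at (268,178). The tray is at (318,221). The top view agrees: knob (177,182), pointer (218,169), red cap (373,142).

From the depth data, the knob is at (531,349), the pivot near (631,348) and the pointer 0.905 rad anticlockwise from the lever. I'm moving towards the knob now.

```bash
python3 -m crank '[[[0.6,0.235,0.955,-0.01,0,0,-0.42],[0.6,0.235,0.955,-0.01,0,0,-0.42],[0.6,0.235,0.955,-0.01,0,0,-0.42],[0.6,0.235,0.955,-0.01,0,0,-0.42],[0.6,0.235,0.955,-0.01,0,0,-0.42],[0.6,0.235,0.955,-0.01,0,0,-0.42],[0.6,0.235,0.955,-0.01,0,0,-0.42],[0.6,0.235,0.955,-0.01,0,0,-0.42],[0.6,0.235,0.955,-0.01,0,0,-0.42],[0.6,0.235,0.955,-0.01,0,0,-0.42],[0.6,0.235,0.955,-0.01,0,0,-0.42],[0.6,0.235,0.955,-0.01,0,0,-0.42]]]'; python3 -c "
from h import *
s=state();print(s['tool_pos'],s['tcp_rot'],s['q'])"
```

```text
time_s: 2.5
tool_pos: [415.8, -119.0, 234.5]
tcp_rot: [[0.999, 0.034, 0.001], [0.034, -0.999, -0.0], [0.001, 0.0, -1.0]]
contact_force: [1.1, -1.1, -0.1]
width: 51.2
grip_force: 0.0
[ 415.80676923 -118.99169453  234.53023833] [[ 9.99407380e-01  3.44085655e-02  9.69004172e-04]
 [ 3.44089041e-02 -9.99407782e-01 -3.34908502e-04]
 [ 9.56906589e-04  3.68052400e-04 -9.99999474e-01]] [-3.37718903e-01 -4.33194402e-01  1.93525916e+00  5.08684049e-06
  1.63850266e+00  1.19866223e+00]
```

```bash
python3 -m crank '[[[0.6,0.115,0.467,-0.02,0,0,-0.034],[0.6,0.115,0.467,-0.02,0,0,-0.034],[0.6,0.115,0.467,-0.02,0,0,-0.034],[0.6,0.115,0.467,-0.02,0,0,-0.034],[0.6,0.115,0.467,-0.02,0,0,-0.034],[0.6,0.115,0.467,-0.02,0,0,-0.034],[0.6,0.115,0.467,-0.02,0,0,-0.034],[0.6,0.115,0.467,-0.02,0,0,-0.034],[0.6,0.115,0.467,-0.02,0,0,-0.034],[0.6,0.115,0.467,-0.02,0,0,-0.034],[0.6,0.115,0.467,-0.02,0,0,-0.034],[0.6,0.115,0.467,-0.02,0,0,-0.034]]]'; python3 - <<'E'
from h import *
np.set_printoptions(precision=1,suppress=True)
for cam in ['wrist','top']:
    p=cap(cam,cam+'1'); w=cloud(p); f=p['frame'].astype(int)
    reg=(np.abs(w[...,0]-590)<110)&(np.abs(w[...,1]-310)<110)
    k=reg&(w[...,2]>114)&(w[...,2]<124); q=w[k]
    if len(q): print(cam,'knobtop',k.sum(),q.mean(0),cv2.minEnclosingCircle(q[:,:2].astype(np.float32)))
    a=reg&(w[...,2]>74)&(w[...,2]<90); q=w[a]
    if len(q): print('arm',a.sum(),q.min(0),q.max(0)); h=q[(q[:,0]>600)]; print(' end',cv2.minEnclosingCircle(h[:,:2].astype(np.float32)), h[h[:,0]>620].mean(0), h[h[:,0]>620].min(0), h[h[:,0]>620].max(0))
    g=reg&(f[...,1]>f[...,0]+40)&(f[...,1]>f[...,2]+40); q=w[g]
    if len(q): x=q[:,:2]-q[:,:2].mean(0); u=np.linalg.svd(x,full_matrices=False)[2][0]; print('green',g.sum(),q.mean(0),q.min(0),q.max(0),' dir',np.arctan2(u[1],u[0]))
E
```

```text
time_s: 3.5
tool_pos: [531.0, 349.8, 213.4]
tcp_rot: [[1.0, 0.003, -0.001], [0.003, -1.0, 0.0], [-0.001, -0.0, -1.0]]
contact_force: [-0.0, -0.9, -1.2]
width: 51.2
grip_force: 0.0
wrist knobtop 548 [532.5 347.8 119.4] ((531.6328735351562, 347.764892578125), 10.871771812438965)
arm 2716 [532.2 331.3  74.4] [647.1 362.6  90. ]
 end ((623.436767578125, 347.03924560546875), 23.733003616333008) [632.9 346.9  80.9] [620.6 331.3  78.6] [647.1 362.6  83.2]
green 462 [565.5 263.9  63.3] [547.3 241.8  60.4] [588.3 292.   65.7]  dir -2.2419809032932188
top knobtop 81 [532.9 348.3 119.5] ((533.2546997070312, 348.8500671386719), 10.550858497619629)
arm 407 [522.1 331.5  74.6] [649.1 364.5  89.7]
 end ((625.1726684570312, 349.3717956542969), 24.374414443969727) [634.1 347.5  80.6] [620.4 331.5  74.6] [649.1 364.5  86.5]
green 68 [565.3 262.9  63.4] [549.  244.5  59.2] [587.4 290.7  68.3]  dir -2.246470841830083
```

View pics/wrist1.png

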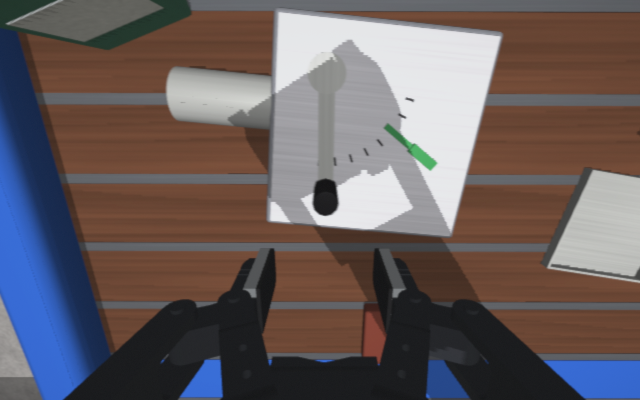

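The wrist view shows the knob at (325,197) px between the open fingers, the hub at (326,72) and the green pointer at (410,147). The fits put the knob at (531.6,347.8), the pivot at (631.5,347) and the pointer at 0.90 rad, so the turn is about 0.905 rad. Next I go down and grip the knob.

```bash
python3 -m crank '[[[0.6,0.0006,-0.002,-0.04,0,0,0],[0.6,0.0006,-0.002,-0.08,0,0,0],[0.6,0.0006,-0.002,-0.105,0,0,0],[0.6,0.0006,-0.002,-0.117,0,0,0],[0.6,0.0006,-0.002,-0.117,0,0,0],[0.2,0.0006,-0.002,-0.117,0,0,0],[0.2,0.0006,-0.002,-0.117,0,0,0],[0.2,0.0006,-0.002,-0.117,0,0,0],[0.2,0.0006,-0.002,-0.117,0,0,0],[0.2,0.0006,-0.002,-0.117,0,0,0],[0.2,0.0006,-0.002,-0.117,0,0,0],[0.2,0.0006,-0.002,-0.117,0,0,0]]]' 20
```

```text
time_s: 4.6
tool_pos: [532.4, 344.6, 99.8]
tcp_rot: [[1.0, 0.001, 0.003], [0.001, -1.0, 0.002], [0.003, -0.002, -1.0]]
contact_force: [-0.7, -0.1, 6.5]
width: 21.6
grip_force: 22.5
```

```bash
python3 -m crank '[[[0.2,0.0006,-0.0113,0.002,0,0,0.113],[0.2,0.0025,-0.0224,0.003,0,0,0.226],[0.2,0.0057,-0.0333,0.003,0,0,0.339],[0.2,0.0100,-0.0437,0.003,0,0,0.452],[0.2,0.0155,-0.0535,0.003,0,0,0.565],[0.2,0.0221,-0.0627,0.003,0,0,0.678],[0.2,0.0297,-0.0711,0.003,0,0,0.791],[0.2,0.0382,-0.0786,0.003,0,0,0.905],[0.2,0.0382,-0.0786,0.003,0,0,0.905],[0.2,0.0382,-0.0786,0.003,0,0,0.905]]]' 20; python3 - <<'E'
from h import *
np.set_printoptions(precision=1,suppress=True)
for cam in ['top','scene']:
    p=cap(cam); w=cloud(p); f=p['frame'].astype(int)
    reg=(np.abs(w[...,0]-590)<110)&(np.abs(w[...,1]-310)<110)
    a=reg&(w[...,2]>74)&(w[...,2]<86); q=w[a][:,:2]; q=q[q[:,1]>275]; m=q.mean(0);u=np.linalg.svd(q-m,full_matrices=False)[2][0];print(cam,len(q),m,u,q.max(0),np.arctan2(u[1],u[0]))
E
```

```text
time_s: 5.43
tool_pos: [570.9, 266.2, 101.0]
tcp_rot: [[0.617, 0.787, 0.002], [0.787, -0.617, 0.003], [0.003, 0.0, -1.0]]
contact_force: [6.8, 10.1, -7.8]
width: 21.1
grip_force: 21.1<stdin>:6: RuntimeWarning: Mean of empty slice.
  ret = um.true_divide(
Traceback (most recent call last):
IndexError: index 0 is out of bounds for axis 0 with size 0
```

```bash
python3 -m crank '[[[0.5,0,0,0,0,0,0],[0.5,0,0,0,0,0,0],[0.5,0,0,0,0,0,0],[0.5,0,0,0,0,0,0],[0.5,0,0,0.03,0,0,0],[0.5,0,0,0.07,0,0,0],[0.5,0,0,0.11,0,0,0],[0.5,0,0,0.14,0,0,0],[0.5,0,0,0.14,0,0,0],[0.5,0,0,0.14,0,0,0]]]'; python3 - <<'E'
from h import *
np.set_printoptions(precision=1,suppress=True)
for cam in ['wrist','top']:
    p=cap(cam,cam+'2'); w=cloud(p); f=p['frame'].astype(int)
    reg=(np.abs(w[...,0]-590)<110)&(np.abs(w[...,1]-310)<110)
    k=reg&(w[...,2]>114)&(w[...,2]<124); q=w[k]
    if len(q): print(cam,'knobtop',k.sum(),q.mean(0),cv2.minEnclosingCircle(q[:,:2].astype(np.float32)))
    a=reg&(w[...,2]>74)&(w[...,2]<86); q=w[a][:,:2]
    if len(q): m=q.mean(0);u=np.linalg.svd(q-m,full_matrices=False)[2][0];print('arm',len(q),m,q.max(0),np.arctan2(u[1],u[0]))
    g=reg&(f[...,1]>f[...,0]+40)&(f[...,1]>f[...,2]+40); q=w[g]
    if len(q): x=q[:,:2]-q[:,:2].mean(0); u=np.linalg.svd(x,full_matrices=False)[2][0]; print('green',g.sum(),q.mean(0),q.min(0),q.max(0),' dir',np.arctan2(u[1],u[0]))
E
```

```text
time_s: 6.32
tool_pos: [570.3, 265.7, 242.5]
tcp_rot: [[0.617, 0.787, 0.003], [0.787, -0.617, 0.001], [0.003, 0.002, -1.0]]
contact_force: [-0.3, 0.8, -0.7]
width: 42.7
grip_force: 0.0
wrist knobtop 452 [571.7 267.6 119.4] ((571.1556396484375, 267.07574462890625), 10.917108535766602)
arm 2200 [614.3 324.7] [646.8 362.7] -2.214718387057019
green 19 [549.6 244.7  64. ] [546.8 241.5  62.2] [553.1 247.9  65.6]  dir -0.826324134639356
top knobtop 19 [575.8 260.9 118.1] ((575.138916015625, 263.03546142578125), 8.692190170288086)
arm 13 [570.3 259.9] [581.9 265. ] 2.907965958637237
green 40 [558.3 254.3  64.1] [549.2 243.6  61.5] [567.6 265.9  67.7]  dir -2.2415877220826497
```

View pics/wrist2.png

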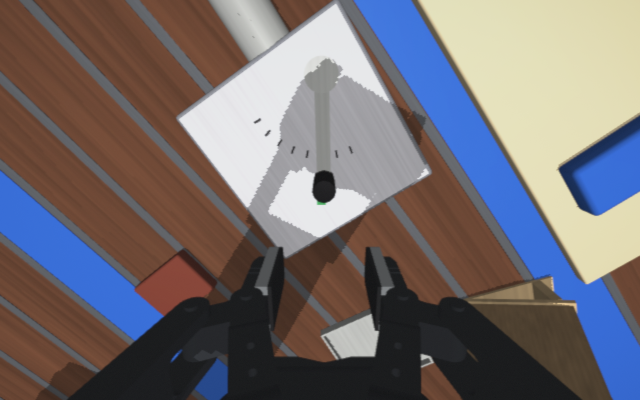

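The knob at (324,187) px stands almost over the pointer, with the green tip showing at (321,203). It measures about 0.925 rad against the pointer's 0.90, an overshoot of 2.5 mm. I'll regrip with a 2.5 mm offset to bring it back.

```bash
python3 -m crank '[[[0.5,-0.002,0.0015,-0.04,0,0,-0.025],[0.5,-0.002,0.0015,-0.08,0,0,-0.025],[0.5,-0.002,0.0015,-0.12,0,0,-0.025],[0.5,-0.002,0.0015,-0.139,0,0,-0.025],[0.5,-0.002,0.0015,-0.139,0,0,-0.025],[0.2,-0.002,0.0015,-0.139,0,0,-0.025],[0.2,-0.002,0.0015,-0.139,0,0,-0.025],[0.2,-0.002,0.0015,-0.139,0,0,-0.025],[0.2,-0.002,0.0015,-0.139,0,0,-0.025],[0.2,-0.002,0.0015,-0.139,0,0,-0.025],[0.2,-0.002,0.0015,-0.139,0,0,-0.025]]]' 20; cat > lev.py <<'E'
from h import *
np.set_printoptions(precision=1,suppress=True)
p=cap('wrist','wrist_lev%d'%(state()['time_s']*10)); w=cloud(p); f=p['frame'].astype(int)
reg=(np.abs(w[...,0]-590)<110)&(np.abs(w[...,1]-310)<110)
k=reg&(w[...,2]>114)&(w[...,2]<124)&(f.sum(-1)<150); q=w[k]
if len(q): print('knobtop',k.sum(),q.mean(0),cv2.minEnclosingCircle(q[:,:2].astype(np.float32)))
a=reg&(w[...,2]>74)&(w[...,2]<86)&(w[...,1]>285); q=w[a][:,:2]
if len(q): m=q.mean(0);u=np.linalg.svd(q-m,full_matrices=False)[2][0];print('arm',len(q),m,q.max(0),np.arctan2(u[1],u[0])%np.pi)
g=reg&(f[...,1]>f[...,0]+40)&(f[...,1]>f[...,2]+40); q=w[g]
if len(q): print('green',g.sum(),q.mean(0))
E
python3 lev.py
```

```text
time_s: 7.33
tool_pos: [568.2, 267.1, 102.3]
tcp_rot: [[0.637, 0.771, 0.001], [0.771, -0.637, 0.0], [0.001, 0.001, -1.0]]
contact_force: [-0.7, -1.8, -0.0]
width: 21.2
grip_force: 22.4
knobtop 2094 [571.1 270.2 119.3] ((572.5657958984375, 271.6619873046875), 23.566558837890625)
arm 7180 [618.6 331.1] [647.1 363. ] 0.8976117183155825
```

```bash
python3 -m crank '[[[0.5,0,0,0,0,0,0],[0.5,0,0,0,0,0,0],[0.5,0,0,0,0,0,0],[0.5,0,0,0,0,0,0],[0.5,0,0,0.04,0,0,0],[0.5,0,0,0.08,0,0,0],[0.5,0,0,0.12,0,0,0],[0.5,0,0,0.16,0,0,0],[0.5,0,0,0.16,0,0,0]]]'; python3 lev.py; python3 - <<'E'
from h import *
np.set_printoptions(precision=3,suppress=True)
s=state();R=np.array(s['tcp_rot']);print(s['q'])
yaw=np.arctan2(34.7,95.8)*-1; 
from scipy.spatial.transform import Rotation as T
Rc=T.from_euler('z',yaw).as_matrix(); ax=Rc@[-.408,0,.913]; z=-ax; y=-Rc[:,1]; G=np.c_[np.cross(y,z),y,z]
print('yaw',yaw,'axis',ax,'rv',T.from_matrix(G@R.T).as_rotvec())
E
```

```text
time_s: 8.13
tool_pos: [569.2, 267.7, 270.5]
tcp_rot: [[0.636, 0.771, 0.01], [0.771, -0.637, 0.004], [0.01, 0.005, -1.0]]
contact_force: [0.2, 0.3, 1.1]
width: 42.3
grip_force: 0.0
knobtop 321 [570.5 269.3 119.5] ((569.7982177734375, 268.8134765625), 10.30270767211914)
arm 1666 [617.  329.3] [646.6 362.7] 0.8969726353100804
green 26 [551.2 245.4  66.4]
[0.399 0.005 1.514 0.    1.615 1.089]
yaw -0.3475132480841372 axis [-0.384  0.139  0.913] rv [ 0.119 -0.424 -1.209]
```

The lever now measures 0.897–0.898 rad against the pointer's 0.90, so it's aligned. Now I move above the red can with the tool tilted to the compartment axis.

```bash
python3 -m crank '[[[0.58,-0.004,-0.334,0.02,0.119,-0.424,-1.209],[0.58,-0.004,-0.334,0.02,0.119,-0.424,-1.209],[0.58,-0.004,-0.334,0.02,0.119,-0.424,-1.209],[0.58,-0.004,-0.334,0.02,0.119,-0.424,-1.209],[0.58,-0.004,-0.334,0.02,0.119,-0.424,-1.209],[0.58,-0.004,-0.334,0.02,0.119,-0.424,-1.209],[0.58,-0.004,-0.334,0.02,0.119,-0.424,-1.209],[0.58,-0.004,-0.334,0.02,0.119,-0.424,-1.209],[0.58,-0.004,-0.334,0.02,0.119,-0.424,-1.209],[0.58,-0.004,-0.334,0.02,0.119,-0.424,-1.209],[0.58,-0.004,-0.334,0.02,0.119,-0.424,-1.209],[0.58,-0.004,-0.334,0.02,0.119,-0.424,-1.209]]]'; cat > can.py <<'E'
from h import *
from scipy.spatial.transform import Rotation as T
np.set_printoptions(precision=3,suppress=True)
s=state(); R=np.array(s['tcp_rot']); print(s['tool_pos'],s['q'],s['width'])
p=cap('wrist','wrist_can%d'%(s['time_s']*10)); w=cloud(p)
Rc=T.from_euler('z',-.3475).as_matrix(); ax=Rc@[-.408,0,.913]; xt=Rc@[.913,0,.408]; yc=Rc[:,1]
F=np.c_[xt,yc,ax]
for c in ['red','yellow','blue','white','black']:
    for o in find(p,f'can_{c}_center'):
        q=w[o['pixels']]; q=q[~np.isnan(q[:,0])]
        if len(q)<20: continue
        h=q@ax; t=np.percentile(h,90); top=q[np.abs(h-t)<4]; l=top@F
        (cx,cy),r=cv2.minEnclosingCircle(l[:,:2].astype(np.float32))
        C=F@[cx,cy,np.median(l[:,2])]; n=np.linalg.svd(top-top.mean(0),full_matrices=False)[2][2]
        print(c,round(o['p'],2),len(top),'top centre',C,'r',r,'mean',top.mean(0),'normal',n*np.sign(n[2]))
        if c=='red':
            g=C-27.5*ax; y=-yc; z=-ax; G=np.c_[np.cross(y,z),y,z]
            print(' TCP target',g+11*z,'dist axes from tool', F.T@(g+11*z-np.array(s['tool_pos'])),'shift',g+11*z-np.array(s['tool_pos']),'rv',T.from_matrix(G@R.T).as_rotvec())
q=w[(w[...,2]>20)&(w[...,2]<200)]
E
python3 can.py; ls pics
```

```text
time_s: 9.18
tool_pos: [563.3, -67.0, 280.2]
tcp_rot: [[0.861, -0.341, 0.378], [-0.313, -0.94, -0.134], [0.402, -0.003, -0.916]]
contact_force: [-1.0, 1.0, -0.1]
width: 49.6
grip_force: 0.0
[563.308 -66.992 280.207] [-0.119 -0.374  1.858 -0.093  1.255  1.811] 49.630069338537666
red 0.91 1227 top centre [603.969 -81.965 177.075] r 17.7132568359375 mean [604.78  -82.211 177.388] normal [-0.371  0.135  0.919]
 TCP target [618.738 -87.315 141.925] dist axes from tool [  -2.517   -0.231 -150.339] shift [  55.431  -20.323 -138.282] rv [-0.005 -0.006  0.001]
yellow 0.79 1003 top centre [552.881 -61.92  152.584] r 18.073375701904297 mean [554.066 -62.701 153.1  ] normal [-0.365  0.132  0.921]
blue 0.55 1253 top centre [ 569.819 -177.58   177.182] r 18.156387329101562 mean [ 570.666 -177.017  177.368] normal [-0.365  0.146  0.92 ]
white 0.58 1300 top centre [ 535.132 -274.811  177.249] r 18.04595184326172 mean [ 535.861 -273.772  177.27 ] normal [-0.364  0.154  0.919]
black 0.93 1036 top centre [ 483.311 -257.304  152.796] r 18.410856246948242 mean [ 484.687 -255.843  153.012] normal [-0.358  0.158  0.92 ]
scene0.png
top0.png
top1.png
top2.png
wrist1.png
wrist2.png
wrist_can91.png
wrist_lev73.png
wrist_lev81.png
```

View pics/wrist_can91.png

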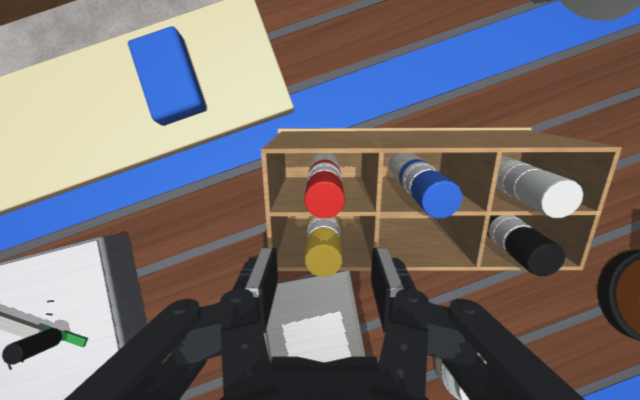

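```bash
python3 -m crank '[[[0.58,0.012,-0.005,-0.035,-0.005,-0.006,0],[0.58,0.025,-0.0095,-0.066,-0.005,-0.006,0],[0.58,0.037,-0.014,-0.095,-0.005,-0.006,0],[0.58,0.0365,-0.014,-0.095,-0.005,-0.006,0],[0.58,0.0365,-0.014,-0.095,-0.005,-0.006,0]]]'; python3 can.py | head -4
```

```text
time_s: 9.9
tool_pos: [599.9, -81.0, 184.6]
tcp_rot: [[0.86, -0.339, 0.381], [-0.31, -0.941, -0.138], [0.405, 0.001, -0.914]]
contact_force: [-0.6, 0.7, 0.8]
width: 49.3
grip_force: 0.0
[599.856 -81.032 184.645] [-0.137 -0.255  1.922 -0.097  1.068  1.809] 49.295004259417944
red 0.57 2986 top centre [603.718 -81.97  177.023] r 17.990615844726562 mean [605.098 -82.449 177.558] normal [-0.367  0.132  0.921]
 TCP target [618.487 -87.32  141.873] dist axes from tool [  0.497   0.433 -47.072] shift [ 18.631  -6.287 -42.773] rv [-0.    -0.003 -0.002]
yellow 0.57 2005 top centre [568.376 -68.852 160.118] r 30.919485092163086 mean [556.573 -63.837 154.202] normal [-0.354  0.123  0.927]
```

The wrist view shows the red cap at (325,195) px in the upper-left compartment, clear on both sides, with the yellow can at (323,255) below it. The tool is within 0.5 mm of the can's axis, so I descend along it and grip.

```bash
python3 -m crank '[[[0.58,0.010,-0.0033,-0.0225,0,-0.003,0],[0.58,0.0186,-0.0063,-0.0428,0,-0.003,0],[0.58,0.0186,-0.0063,-0.0428,0,-0.003,0],[0.58,0.0186,-0.0063,-0.0428,0,-0.003,0],[0.35,0.0186,-0.0063,-0.0428,0,-0.003,0],[0.35,0.0186,-0.0063,-0.0428,0,-0.003,0],[0.35,0.0186,-0.0063,-0.0428,0,-0.003,0],[0.35,0.0186,-0.0063,-0.0428,0,-0.003,0],[0.35,0.0186,-0.0063,-0.0428,0,-0.003,0],[0.35,0.0186,-0.0063,-0.0428,0,-0.003,0]]]' 45
```

```text
time_s: 11.03
tool_pos: [619.3, -87.2, 145.4]
tcp_rot: [[0.856, -0.339, 0.389], [-0.309, -0.941, -0.139], [0.413, -0.002, -0.911]]
contact_force: [-5.1, 1.7, 7.4]
width: 35.3
grip_force: 45.3
```

```bash
python3 -m crank '[[[0.35,-0.0038,0.0014,0.009,0,0,0],[0.35,-0.0115,0.0042,0.0274,0,0,0],[0.35,-0.0211,0.0076,0.0502,0,0,0],[0.35,-0.0307,0.0111,0.073,0,0,0],[0.35,-0.0403,0.0146,0.0959,0,0,0],[0.35,-0.0499,0.0181,0.1187,0,0,0],[0.35,-0.0595,0.0215,0.1415,0,0,0],[0.35,-0.0691,0.025,0.1643,0,0,0],[0.35,-0.0691,0.025,0.1643,0,0,0],[0.35,-0.0691,0.025,0.1643,0,0,0]]]'; python3 - <<'E'
from h import *
from scipy.spatial.transform import Rotation as T
np.set_printoptions(precision=3,suppress=True)
s=state();R=np.array(s['tcp_rot'])
p=cap('scene','scene3'); w=cloud(p); o=find(p,'tray'); 
for r in o:
    q=w[r['pixels']]; q=q[(q[:,2]<16)]; print('tray',r['p'],cv2.minAreaRect(q[:,:2].astype(np.float32)), q.mean(0))
z=np.array([0,0,-1]); y=R[:,1].copy(); y[2]=0; y/=np.linalg.norm(y); G=np.c_[np.cross(y,z),y,z]
print(s['tool_pos'],'rv',T.from_matrix(G@R.T).as_rotvec())
E
```

```text
time_s: 11.87
tool_pos: [549.5, -62.1, 309.8]
tcp_rot: [[0.856, -0.339, 0.39], [-0.309, -0.941, -0.139], [0.414, -0.002, -0.91]]
contact_force: [0.1, -0.4, -1.9]
width: 35.2
grip_force: 47.3
tray 0.92 ((453.6580810546875, -16.071388244628906), (153.2110595703125, 141.81863403320312), 80.83636474609375) [459.257  -7.47    4.113]
[549.547 -62.122 309.806] rv [0.143 0.402 0.   ]
```

View pics/scene3.png

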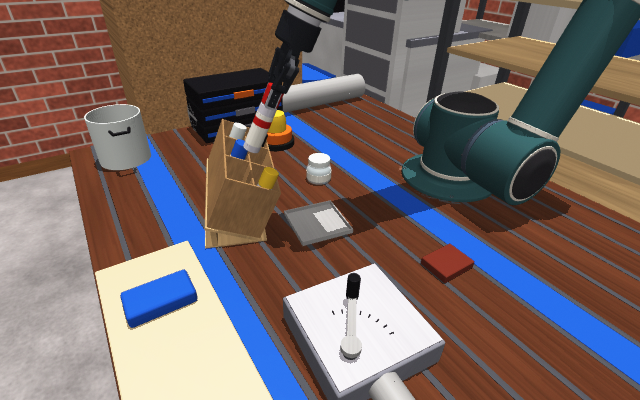

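The scene view shows the red-capped can held clear of the carton, its foot near (248,148) px. The others are still in their compartments, and the lever at (352,287) px covers the pointer. Next I bring it over the tray and turn it upright.

```bash
python3 -m crank '[[[0.35,-0.025,0.015,0.005,0.03,0.09,0],[0.35,-0.05,0.03,0.005,0.07,0.2,0],[0.35,-0.075,0.045,0.005,0.11,0.31,0],[0.35,-0.0915,0.055,0,0.143,0.402,0],[0.35,-0.0915,0.055,-0.02,0.143,0.402,0],[0.35,-0.0915,0.055,-0.055,0.143,0.402,0],[0.35,-0.0915,0.055,-0.09,0.143,0.402,0],[0.35,-0.0915,0.055,-0.12,0.143,0.402,0],[0.35,-0.0915,0.055,-0.15,0.143,0.402,0],[0.35,-0.0915,0.055,-0.165,0.143,0.402,0],[0.35,-0.0915,0.055,-0.165,0.143,0.402,0],[0.35,-0.0915,0.055,-0.165,0.143,0.402,0]]]'; python3 - <<'E'
from h import *
np.set_printoptions(precision=3,suppress=True)
p=cap('scene','scene4'); w=cloud(p)
o=find(p,'can_red_center'); print([ (r['p'],r['location']) for r in o])
q=w[(np.abs(w[...,0]-458)<45)&(np.abs(w[...,1]+7)<45)&(w[...,2]>18)&(w[...,2]<105)]
print(len(q),q.min(0),q.max(0))
for a in range(20,110,10):
    b=q[(q[:,2]>a)&(q[:,2]<a+10)]
    if len(b): print(a,len(b),b.mean(0))
E
```

```text
time_s: 12.97
tool_pos: [457.8, -7.4, 141.8]
tcp_rot: [[0.941, -0.339, -0.005], [-0.339, -0.941, 0.0], [-0.005, 0.002, -1.0]]
contact_force: [0.3, -0.8, -1.2]
width: 35.2
grip_force: 47.5
[(0.8, [316.9, 196.9])]
373 [440.439 -16.105  32.159] [474.333  13.5   104.796]
30 34 [462.308   5.009  36.16 ]
40 48 [461.968   4.973  44.882]
50 53 [462.677   4.628  54.895]
60 51 [462.428   5.181  64.85 ]
70 50 [462.421   5.907  74.812]
80 60 [462.894   4.926  85.07 ]
90 50 [461.953   5.714  95.401]
100 27 [464.989   5.06  102.854]
```

View pics/scene4.png

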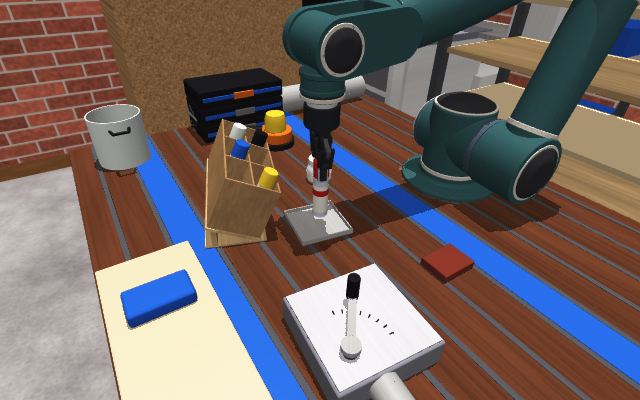

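The can hangs upright over the tray, its foot at (320,215) px and about 32 mm above the table. I lower it slowly.

```bash
python3 -m crank '[[[0.35,0,0,-0.01,0,0,0],[0.35,0,0,-0.018,0,0,0],[0.35,0,0,-0.022,0,0,0],[0.35,0,0,-0.025,0,0,0],[0.35,0,0,-0.026,0,0,0],[0.35,0,0,-0.027,0,0,0],[0.35,0,0,-0.027,0,0,0],[0.35,0,0,-0.027,0,0,0]]]'; python3 - <<'E'
from h import *
p=cap('scene'); w=cloud(p)
q=w[(np.abs(w[...,0]-458)<25)&(np.abs(w[...,1]+2)<20)&(w[...,2]>4)&(w[...,2]<60)]
print(len(q),np.sort(q[:,2])[:8])
E
```

```text
time_s: 13.73
tool_pos: [458.4, -7.3, 115.9]
tcp_rot: [[0.941, -0.339, -0.003], [-0.339, -0.941, 0.0], [-0.003, 0.001, -1.0]]
contact_force: [0.3, 0.7, -2.1]
width: 34.7
grip_force: 47.5
275 [4.0416786  4.12689205 4.14965926 4.16698967 4.18603277 4.22116841
 4.2852976  4.39458104]
```

```bash
python3 -m crank '[[[0.35,0,0,-0.0005,0,0,0],[0.35,0,0,-0.001,0,0,0],[0.35,0,0,-0.0015,0,0,0],[0.35,0,0,-0.002,0,0,0],[0.35,0,0,-0.0025,0,0,0],[0.35,0,0,-0.0025,0,0,0]]]'
```

```text
time_s: 14.28
tool_pos: [458.3, -7.3, 113.2]
tcp_rot: [[0.941, -0.339, -0.003], [-0.339, -0.941, 0.0], [-0.003, 0.001, -1.0]]
contact_force: [0.1, 0.2, -2.0]
width: 35.0
grip_force: 47.8
```

```bash
python3 -m crank '[[[0.35,0,0,-0.0005,0,0,0],[0.35,0,0,-0.001,0,0,0],[0.35,0,0,-0.0015,0,0,0],[0.35,0,0,-0.0015,0,0,0]]]';python3 -m crank '[[[0.35,0,0,-0.0005,0,0,0],[0.35,0,0,-0.001,0,0,0],[0.35,0,0,-0.001,0,0,0]]]'
```

```text
time_s: 14.62
tool_pos: [458.9, -7.4, 113.1]
tcp_rot: [[0.941, -0.339, -0.001], [-0.339, -0.941, -0.0], [-0.001, 0.001, -1.0]]
contact_force: [-2.1, 0.1, 11.6]
width: 35.1
grip_force: 48.9
time_s: 14.87
tool_pos: [459.2, -7.5, 113.1]
tcp_rot: [[0.941, -0.339, -0.0], [-0.339, -0.941, -0.0], [-0.0, 0.0, -1.0]]
contact_force: [-6.4, -1.5, 21.9]
width: 35.1
grip_force: 49.7
```

The can is on the tray floor. I ease the pressure off and release.

```bash
python3 -m crank '[[[0.35,0,0,0.001,0,0,0],[0.35,0,0,0.002,0,0,0],[0.35,0,0,0.002,0,0,0],[0.48,0,0,0.002,0,0,0],[0.55,0,0,0.002,0,0,0],[0.65,0,0,0.002,0,0,0],[0.65,0,0,0.002,0,0,0],[0.65,0,0,0.002,0,0,0],[0.65,0,0,0.002,0,0,0]]]' 20; python3 -m crank '[[[0.65,0,0,0.02,0,0,0],[0.65,0,0,0.045,0,0,0],[0.65,0,0,0.08,0,0,0],[0.65,0,0,0.12,0,0,0],[0.65,0,0,0.16,0,0,0],[0.65,-0.03,0,0.18,0,0,0],[0.65,-0.03,0,0.18,0,0,0],[0.65,-0.03,0,0.18,0,0,0]]]'; python3 - <<'E'
from h import *
np.set_printoptions(precision=1,suppress=True)
p=cap('scene','scene5'); w=cloud(p)
q=w[(np.abs(w[...,0]-458)<45)&(np.abs(w[...,1]+7)<45)&(w[...,2]>14)&(w[...,2]<160)]
print(q[:,2].max(),q[(q[:,2]>20)&(q[:,2]<40)].mean(0),q[(q[:,2]>110)&(q[:,2]<140)].mean(0))
for t in ['lever','filler_jar','can_white_center','can_blue_center','can_yellow_center','can_black_center']:
    for o in find(p,t): c=w[o['pixels']]; c=c[~np.isnan(c[:,0])]; print(t,round(o['p'],2),np.median(c,0))
E
```

```text
time_s: 15.62
tool_pos: [458.2, -7.3, 112.6]
tcp_rot: [[0.941, -0.339, -0.003], [-0.339, -0.941, 0.0], [-0.003, 0.001, -1.0]]
contact_force: [-0.8, 0.0, 0.5]
width: 55.6
grip_force: 0.0
time_s: 16.28
tool_pos: [428.1, -7.3, 294.1]
tcp_rot: [[0.941, -0.339, 0.0], [-0.339, -0.941, -0.0], [0.0, 0.0, -1.0]]
contact_force: [-0.3, -0.9, 0.2]
width: 55.6
grip_force: 0.0
149.68635238493624 [463.5   4.9  30.3] [463.8   4.8 125.3]
lever 0.59 [607.  316.3  79.8]
filler_jar 0.86 [ 352.9 -173.5   62.3]
can_white_center 0.53 [ 544.  -265.5  165.4]
can_blue_center 0.74 [ 579.4 -168.3  166.1]
can_yellow_center 0.87 [564.9 -53.5 141. ]
can_black_center 0.57 [ 493.4 -246.9  142.2]
```

View pics/scene5.png

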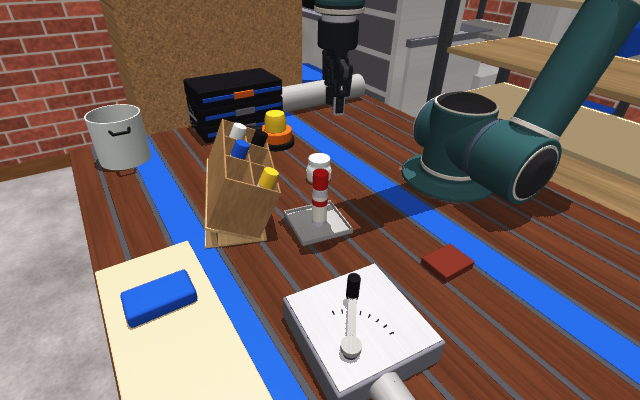

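The red can stands upright in the tray at (319,197) px. The lever is over the pointer at (352,287), the other cans and the jar haven't moved, and the robot is clear.

```bash
python3 -c "
from station import job_done
print(job_done())"
```

```text
the job is handed in; nothing more can be done
None
```

The job is handed in at about 16 s of the 67 s: the lever measured 0.897 rad against the pointer's 0.90, the red-capped can stands upright in the tray after a gentle set-down, and the other cans and the filler jar look undisturbed.

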